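# Set the airbrush compressor to low and start it

### The job

Set the yellow airbrush compressor running at low: with a fingertip resting on its big flat black knurled dial, turn it clockwise by friction exactly one click, from the red stop bar to the single dot and at no time on towards the two dots, and only then press its green start button right down and let it come back up. Only touch and press: do not pick up or shift anything else, and leave the knob of the grey lamp dimmer as it is.

Things in the scene. Friction and masses are not known exactly. Their poses are not given: they have to be found in the camera images.
- compressor: Yellow compressor, fixed; case 130 (x) x 200 (y) x 75 mm high. Origin: centre of underside, z up. In its frame the dial's axis is at y = +40 mm, the start button at y = -60 mm. Ring round the dial: 108 mm wide, top at 83 mm; on it a red bar (stop, 40 deg from +x towards +y), one black dot (low, towards +x), two dots (high, 40 deg towards -y). Stands left or right, swapped with the dimmer.
- dial_top (a point): Centre of the top of the black knurled dial: 90 mm wide, vertical axis, top 89 mm above the table, 6 mm above its ring. z up, x along its white index line, turns with it. Too wide to pinch. Sprung: it yields downward up to 6 mm, at 2 N plus 2 N per mm. Turning takes up to 0.07 N m (about 2.3 N sideways at 30 mm from the axis); a fingertip starts to slip at about 0.4 N sideways per N of press, so press it 3 to 5 mm down.
- dial (a joint): Angle of the dial, rad, growing clockwise from above. Clicks at 0 (stop, index at the red bar), 0.7 (low, one dot) and 1.4 (high, two dots); let go in between, it springs to the nearer click (half-way points 0.35 and 1.05). End stops at -0.1 and 1.5. It starts at stop.
- start_top (a point): Centre of the top of the round green start button, 32 mm diameter, z up, 97 mm above the table, 10 mm above its black housing of 48 mm diameter. Pressed straight down; travel 6 mm.
- start (a joint): Travel of the start button, m: 0 up, 0.006 fully down; a spring (5 N when fully down) returns it.
- dimmer: Grey lamp dimmer box, 120 x 120 x 50 mm high, fixed, origin at the centre of its underside. On top, in the centre, it carries a small black knob with a bar grip, which reaches 94 mm above the table. Leave it alone.
- dimmer_pointer (a point): Point at the end of the bar of the dimmer's knob, 20 mm from its axis; it shows how the knob is turned. Must stay where it is.
- paint_jar: Bystander: loose paint jar with yellow cap, 52 mm diameter, 70 mm tall, stands between the two boxes. Origin at its underside.
- red_jar: Bystander: loose glass jar with red cap, 60 mm diameter, 80 mm tall. Origin at its underside.
- varnish_can: Bystander: loose blue can, 64 mm diameter, 150 mm tall. Origin at its underside.
- tape_roll: Bystander: roll of tape lying flat, 90 mm diameter, 24 mm high. Origin at its underside.
- flat_brush: Bystander: wide flat brush with yellow handle, 180 mm long, 18 mm high, lying on the table. Origin at its underside, near the ferrule.
- brush_mug: Bystander: blue mug, 72 mm diameter, 90 mm tall, with brushes standing in it up to 190 mm. Origin at its underside.
- palette_knife: Bystander: spatula-shaped palette knife, 200 mm long, lying on the table. Origin at its underside, half-way along.

How it is judged:
By the outcome, as a careful person would: the job done as asked, in the order asked, and still so for the second after the job is handed in, with the robot touching nothing.
It also fails if it takes over 40 s, if anything falls off the work surface, if the arm or the gripper's body presses on something with over 40 N, if the wrist force passes 120 N, or if a joint passes its speed limit or range.

### The arm

A 6-joint arm with a two-finger parallel gripper is mounted at the origin on the work surface. World frame = base frame: x ahead of the robot, y to its left, z up, the work surface at z = 0. Lengths are in m, angles in degrees, forces in N, time in s.
With the tool pointing down it reaches from about 0.325 to 0.9 m from the base axis. Payload 3.5 kg.
Tool frame: the origin (TCP) lies at the very end of the fingers, on their centre line; the grasp point (between the pads) lies 19 mm behind it; z points along the fingers, y is the line along which they close (so a half turn about z gives the same grasp; the last joint's range is limited). The gripper opens to 85 mm and grips with 20 to 120 N. Pads are 22 mm wide; open, the fingers measure 114 mm over their backs; the gripper's body (76 mm by 85 mm) begins 54 mm behind the grasp point. The pads swing forward as they close: fully open they stand 13 mm farther back than shut.
Start: joints at [57.273, 15.837, -1.513, 72.651, 0, 84.076], TCP at [0.282, 0.558, 0.231] pointing down, gripper open.
Joint ranges: [-178.77, 178.77], [-48.84, 107.48], [-61.69, 71.31], [-111.58, 123.2], [-90, 87.43], [-180, 180]. Speed limits (degrees/s): [147.25, 147.25, 180, 180, 180, 180].

### API

Orientations are given as a 3x3 rotation matrix whose columns are the frame's x, y, z axes.
In Python, from cell import r, jaws, cams, order, monitor gives the robot as it stands. Calls block until the motion is done:
- r.move_pose(position, orientation): joint-space move of the TCP to a pose.
- r.line_to(position, max_speed=0.15, frame=None, until_force=None): straight line of the TCP; frame=None keeps the orientation; max_speed is the mean speed in m/s. With until_force (N) it stops when the force on the tool has changed by that much, and returns True; else False.
- r.movej(angles): joint-space move.
- jaws.set_gripper(opening, effort=None): finger opening in m; effort is the grip in N (None keeps the last); returns when the fingers have stopped.
- r.pause(seconds).
- r.inverse_kinematics(position, orientation): joint angles nearest the present ones, or None.
- cams.camera(name): name is "scene" or "top" or "wrist"; returns (picture, depth): 480x640x3 uint8, red, green, blue; 480x640 float32, m along the optical axis (not along the pixel's ray), 0 where there is no reading.
- cams.camera_model(name): a dict with "camera_matrix" (3x3 intrinsics, pixels), "R" (3x3) and "t" (3): a world point X has camera coordinates R X + t; the wrist camera has in their place "tool_from_camera" (4x4, takes a point from camera to tool coordinates, whose origin is the TCP and whose axes are the flange's). Camera axes: x right, y down, z forward; pixel columns grow to the right and rows downward; lengths in m; the calibration is good to about 2 mm. A picture is of the moment at which its call begins: read the wrist's pose just before it. camera_model takes no time and is no camera call.
A pose or a line that the arm cannot do raises r.IKError and nothing moves.
- order.hand_in(): hands the job in; it is judged then, once.
Readings, each from a call of its own:
- monitor.current_time_s(): time.
- monitor.current_joints(): joint angles.
- monitor.current_qvel(): joint speeds.
- monitor.current_joint_torque(): joint torques, N m.
- monitor.current_tcp_pos(): TCP position.
- monitor.current_eef_rot(): TCP orientation.
- monitor.current_contact_force(): force on the tool from outside, world axes, zero at the start.
- monitor.current_wrist_torque(): the same for the moment, N m.
- monitor.current_opening(): finger opening in m.
- monitor.current_grip_force(): force on a finger pad.
Only numpy, scipy, OpenCV 4.12 (cv2) and the standard library are available. Lean on these libraries where they do the work, as an engineer would, in place of code of your own. Each camera call takes 0.05 s, during which the arm holds its last target. There are 200 camera calls.

## Working session

There is one attempt and no reset: what is moved stays moved. The work goes in short steps, each a Python script; the robot and the scene stay as the last script left them, time stands still between calls to the robot, and variables do not carry over. Pictures are saved under pics/ and viewed, at most 10 in all, crops included, and the job is handed in when it is done.

```bash
ls; mkdir -p pics
python3 - <<'E'
from cell import r,jaws,cams,order,monitor
import cv2,numpy as np
for n in("top","scene"):
    p,d=cams.camera(n); cv2.imwrite(f"pics/{n}0.png",p[:,:,::-1]); np.save(f"pics/{n}0.npy",d)
    m=cams.camera_model(n); print(n,np.round(m["camera_matrix"],1).tolist(),np.round(m["R"],3).tolist(),np.round(m["t"],3).tolist())
print(cams.camera_model("wrist"),monitor.current_time_s(),monitor.current_eef_rot())
E
```

```text
pics
top [[441.4, 0.0, 317.3], [0.0, 441.4, 239.5], [0.0, 0.0, 1.0]] [[-0.019, -1.0, 0.006], [-0.996, 0.018, -0.091], [0.091, -0.007, -0.996]] [0.013, 0.584, 1.234]
scene [[502.7, 0.0, 320.5], [0.0, 502.7, 250.3], [0.0, 0.0, 1.0]] [[-0.403, 0.915, -0.014], [0.755, 0.324, -0.571], [-0.518, -0.241, -0.821]] [0.208, -0.384, 1.739]
{'camera_matrix': array([[366.22529557,   0.        , 324.05581811],
       [  0.        , 366.22529557, 233.65640525],
       [  0.        ,   0.        ,   1.        ]]), 'tool_from_camera': array([[-1.02744449e-03, -9.63845154e-01, -2.66460997e-01,
         6.89863234e-02],
       [ 9.99998804e-01, -1.29836252e-03,  8.40562644e-04,
         1.63501410e-04],
       [-1.15613520e-03, -2.66459814e-01,  9.63845335e-01,
        -1.42498113e-01],
       [ 0.00000000e+00,  0.00000000e+00,  0.00000000e+00,
         1.00000000e+00]])} 0.1 [[-8.92566731e-01  4.50913940e-01 -1.11736836e-03]
 [ 4.50915274e-01  8.92565070e-01 -1.73549040e-03]
 [ 2.14767151e-04 -2.05287945e-03 -9.99997870e-01]]
```

View pics/top0.png

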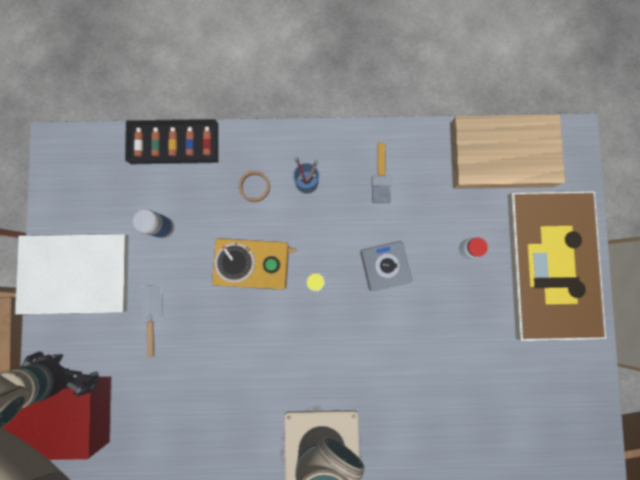

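The compressor stands on the left, with its dial near pixel (234,262), index pointing up-left, and its button at (271,265). The paint jar is at (316,282) and the dimmer at (387,266). Next I locate the compressor and look from near.

```bash
cat > h.py <<'E'
from cell import r,jaws,cams,order,monitor
import cv2,numpy as np
def ray(uv,K,R,t,z):   # pixel -> world point on plane z (R,t world->camera)
    d=R.T@np.linalg.solve(K,[uv[0],uv[1],1.]); c=-R.T@t
    return c+d*(z-c[2])/d[2]
def wrist():
    p=np.array(monitor.current_tcp_pos());E=np.array(monitor.current_eef_rot())
    pic,d=cams.camera("wrist"); m=cams.camera_model("wrist"); T=m["tool_from_camera"]
    Rw=E@T[:3,:3]; c=p+E@T[:3,3]
    return pic,d,m["camera_matrix"],Rw.T,-Rw.T@c
def green(pic):
    h=cv2.cvtColor(pic,cv2.COLOR_RGB2HSV); return biggest(cv2.inRange(h,(45,90,50),(85,255,255)))
def biggest(m):
    c=max(cv2.findContours(m,cv2.RETR_EXTERNAL,cv2.CHAIN_APPROX_NONE)[0],key=cv2.contourArea); return c
def down(a): # tool pointing down, tool x at world angle a (deg)
    a=np.radians(a);x=np.array([np.cos(a),np.sin(a),0]);z=np.array([0,0,-1.]);return np.column_stack([x,np.cross(z,x),z])
E
python3 - <<'E'
from h import *
pic=cv2.imread("pics/top0.png")[:,:,::-1].copy(); m=cams.camera_model("top")
K,R,t=m["camera_matrix"],m["R"],m["t"]
ct=green(pic[220:310,200:300].copy())+[[200,220]]
c,rad=cv2.minEnclosingCircle(ct);b=ray(c,K,R,t,.097);print(c,rad,b)
dl=ray((234,262),K,R,t,.089);print("dial",dl,np.linalg.norm((dl-b)[:2]))
jaws.set_gripper(0.0)
g=(b+dl)/2
for a in(180,150,210,120):
    q=r.inverse_kinematics([g[0]-.03,g[1],.27],down(a))
    print(a,q)
    if q is not None: break
r.move_pose([g[0]-.03,g[1],.27],down(a))
pic,d,K,R,t=wrist(); cv2.imwrite("pics/w0.png",pic[:,:,::-1]);np.savez("pics/w0.npz",d=d,K=K,R=R,t=t)
c,rad=cv2.minEnclosingCircle(green(pic));print(c,rad,ray(c,K,R,t,.097),monitor.current_time_s(),monitor.current_joints(),monitor.current_opening())
E
```

```text
(270.68182373046875, 264.31817626953125) 5.956204414367676 [0.51345304 0.12853922 0.097     ]
dial [0.52185822 0.2282164  0.089     ] 0.10003093424164254
180 [ 12.9563384    3.99686159 -11.03291102  74.97022739   0.
  12.9563384 ]
(267.82257080078125, 238.5) 18.163101196289062 [0.51065321 0.12962421 0.097     ] 2.5083 [ 1.30317571e+01  4.01038933e+00 -1.10272348e+01  7.49658619e+01
  1.36661696e-02  1.29718814e+01] 0.0001402205074388008
```

View pics/w0.png

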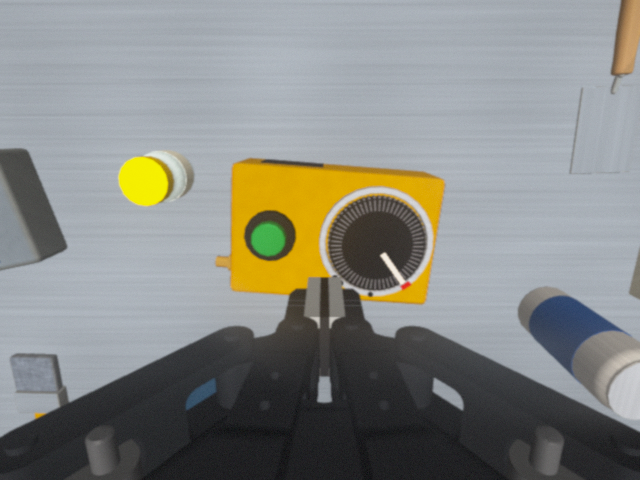

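The near view shows the button at (268,238), the dial at about (377,243), its white index reaching the red bar at (406,286), and the single dot at (370,294). Next I measure the dial, the index and the marks.

```bash
cat >> h.py <<'E'
def circ(P):
    A=np.c_[2*P[:,:2],np.ones(len(P))];s=np.linalg.lstsq(A,(P[:,:2]**2).sum(1),rcond=None)[0]
    return s[:2],np.sqrt(s[2]+s[:2]@s[:2])
def centre(m):
    M=cv2.moments(biggest(m));return M["m10"]/M["m00"],M["m01"]/M["m00"]
E
python3 - <<'E'
from h import *
pic=cv2.imread("pics/w0.png")[:,:,::-1].copy();Z=np.load("pics/w0.npz");K,R,t=Z["K"],Z["R"],Z["t"]
h=cv2.cvtColor(pic,cv2.COLOR_RGB2HSV)
dark=((h[...,2]<110)*255).astype(np.uint8)
box=np.zeros_like(dark);box[180:305,318:445]=255;dark&=box
dark=cv2.morphologyEx(dark,cv2.MORPH_CLOSE,np.ones((3,3)));n,l=cv2.connectedComponents(dark)
ct=cv2.convexHull(biggest(((l==l[225,370])*255).astype(np.uint8)));print(cv2.boundingRect(ct),l[225,370])
P=np.array([ray(p[0],K,R,t,.089) for p in ct]);c,rad=circ(P);print("dial",c,rad,np.abs(np.hypot(*(P[:,:2]-c).T)-rad).max())
print("depth z of dial", [ (lambda d:(R.T@(np.linalg.solve(K,[u,v,1.])*d-t))[2])(Z["d"][v,u]) for u,v in((370,225),(360,245),(268,238))])
b=ray(cv2.minEnclosingCircle(green(pic))[0],K,R,t,.097)[:2]
v=c-b;print("button",b,"dist",np.hypot(*v),"comp y dir",np.degrees(np.arctan2(v[1],v[0])))
red=(cv2.inRange(h,(0,150,90),(6,255,255))|cv2.inRange(h,(172,150,90),(180,255,255)))&box
white=cv2.inRange(h,(0,0,190),(180,60,255))&cv2.circle(np.zeros_like(dark),(377,243),40,255,-1)
ang=lambda p,z:np.degrees(np.arctan2(*(ray(p,K,R,t,z)[:2]-c)[::-1]))
print("red",ang(centre(red),.083),"index",ang(centre(white),.089),"dot",ang((370,294),.083))
E
```

```text
(329, 196, 97, 100) 1
dial [0.51960508 0.22833749] 0.04530829858763172 0.004963614006567682
depth z of dial [np.float64(0.0885641952020554), np.float64(0.08916603968211978), np.float64(0.09596158256839327)]
button [0.51065321 0.12962421] dist 0.09911835090499424 comp y dir 84.8182757502175
red 36.08953657300729 index 35.67897358435603 dot -3.6965442190522
```

Checks hold: dial radius is 45.3 mm (45 expected), axis distance 99 mm (100), heights 89 and 96 mm, and the index sits at the red bar. I go to 30 mm radius, press and turn about 37°, slightly short of the click so the detent pulls it in.

```bash
cat >> h.py <<'E'
C=np.array([0.5198,0.2283]); B=np.array([0.5107,0.1296])
def pt(phi,z,rr=.030):
    p=np.radians(phi);return [C[0]+rr*np.cos(p),C[1]+rr*np.sin(p),z]
E
python3 - <<'E'
from h import *
f0=-70; a0=198
r.move_pose(pt(f0,.115),down(a0)); r.pause(.2)
F0=np.array(monitor.current_contact_force())
hit=r.line_to(pt(f0,.086),max_speed=.02,until_force=1.5)
print("touch",hit,monitor.current_tcp_pos(),np.array(monitor.current_contact_force())-F0)
z=.0855
for _ in range(4):
    r.line_to(pt(f0,z),max_speed=.02);r.pause(.1)
    f=np.array(monitor.current_contact_force())-F0;print(z,monitor.current_tcp_pos(),f)
    if f[2]>=8.5 or z<.0843: break
    z-=.0005
if 7<=f[2]<=14:
    for s in (6,12,18,24,30,37):
        r.line_to(pt(f0-s,z),max_speed=.03,frame=down(a0-s))
        print(s,np.round(np.array(monitor.current_contact_force())-F0,2))
    r.pause(.2);p=np.array(monitor.current_tcp_pos());print(p,np.degrees(np.arctan2(*(p[:2]-C)[::-1])),np.array(monitor.current_contact_force())-F0)
    f0-=37
p=np.array(monitor.current_tcp_pos());r.line_to([p[0],p[1],.13],max_speed=.06)
g=(C+B)/2
r.move_pose([g[0]-.03,g[1],.27],down(180))
pic,d,K,R,t=wrist(); cv2.imwrite("pics/w1.png",pic[:,:,::-1]);np.savez("pics/w1.npz",d=d,K=K,R=R,t=t)
h=cv2.cvtColor(pic,cv2.COLOR_RGB2HSV)
white=cv2.inRange(h,(0,0,190),(180,60,255))&cv2.circle(np.zeros(pic.shape[:2],np.uint8),(377,243),40,255,-1)
i=ray(centre(white),K,R,t,.089)[:2]-C;print("index",np.degrees(np.arctan2(i[1],i[0])),np.hypot(*i),monitor.current_time_s())
E
```

```text
touch True [0.52995289 0.20004828 0.08838097] [-0.60602073  1.61981142  3.3120054 ]
0.0855 [0.53062513 0.20023829 0.08641405] [-0.85834902 -0.25035058  7.12447451]
0.085 [0.53070487 0.20023373 0.08606631] [-1.73984021 -0.10031452  8.38080004]
0.0845 [0.53081261 0.2002416  0.08572821] [-1.42073527 -0.52666413  8.84101088]
6 [0.83 1.06 8.56]
12 [0.82 0.43 6.8 ]
18 [1.64 0.43 7.45]
24 [2.7  1.3  6.36]
30 [ 1.72 -0.37  6.76]
37 [0.31 0.95 7.77]
[0.5129347  0.20030103 0.08604822] -103.77701742422013 [-0.99064696  1.39860576  7.79020501]
index -2.529463330171666 0.021482983653632094 9.025
```

View pics/w1.png

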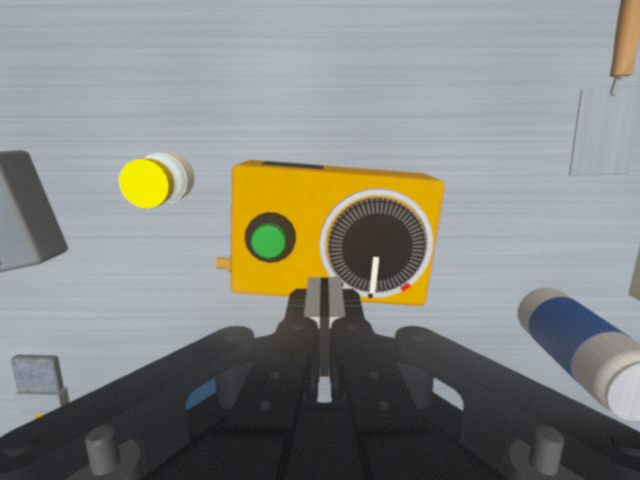

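The index line at (374,275) now points at the single dot (370,295): turned 38°, at low. Now I press the start button.

Run:
```python
from h import *
D=down(180)
r.move_pose([*B,.125],D); r.pause(.2)
F0=np.array(monitor.current_contact_force())
r.line_to([*B,.101],max_speed=.05)
hit=r.line_to([*B,.084],max_speed=.015,until_force=14)
print(hit,monitor.current_tcp_pos(),np.array(monitor.current_contact_force())-F0)
r.pause(.3);print(monitor.current_tcp_pos(),np.array(monitor.current_contact_force())-F0)
r.line_to([*B,.13],max_speed=.05)
g=(C+B)/2
r.move_pose([g[0]-.03,g[1],.27],D); r.pause(.2)
pic,d,K,R,t=wrist(); cv2.imwrite("pics/w2.png",pic[:,:,::-1])
X=lambda u,v:(R.T@(np.linalg.solve(K,[u,v,1.])*d[v,u]-t))[2]
h=cv2.cvtColor(pic,cv2.COLOR_RGB2HSV)
white=cv2.inRange(h,(0,0,190),(180,60,255))&cv2.circle(np.zeros(pic.shape[:2],np.uint8),(377,243),40,255,-1)
i=ray(centre(white),K,R,t,.089)[:2]-C;print("index",np.degrees(np.arctan2(i[1],i[0])),"button z",X(268,238),monitor.current_time_s())
```

```text
True [0.51099293 0.12964191 0.09104755] [-0.56467402 -0.58953743  4.81680053]
[0.51100471 0.12966343 0.09104273] [-0.01567757 -0.9255221   5.03569345]
index -2.053283450984417 button z 0.09638116288415974 13.425
```

View pics/w2.png

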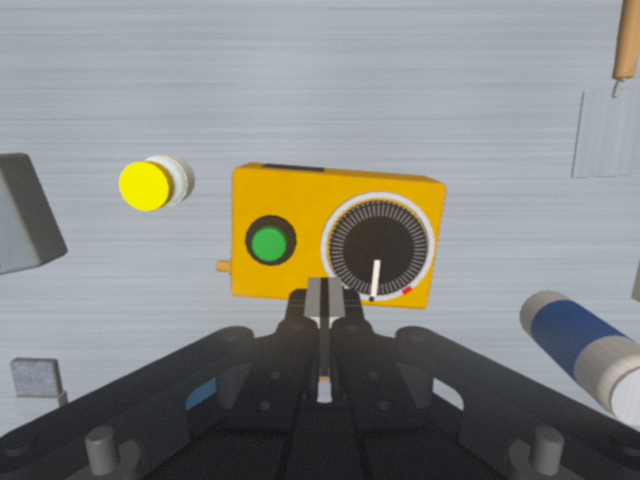

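The button went to 5.95 mm at 5.0 N, and the 14 N trigger can only have come from its end stop. It is back up at 96 mm, at (268,243). The index line still points at the single dot (372,298), and the jar and boxes have not moved. Handing in.

```bash
python3 -c "
from cell import order
print(order.hand_in())"
```

```text
the job is handed in; nothing more can be done
None
```

The compressor's dial was turned one click to low, the start button was then pressed right down and came back up, and the job was handed in at about 13.5 s; no verdict was returned.

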